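# Snap the cord winder's tailstock hook onto the former's ring

## Robot

A 7-joint arm with a two-finger parallel gripper is mounted at the origin on the work surface. World frame = base frame: x ahead of the robot, y to its left, z up, the work surface at z = 0. Lengths are in m, angles in rad, forces in N, time in s.
With the tool pointing down it reaches from about 0.425 to 0.95 m from the base axis. Payload 4.7 kg.
Tool frame: the origin (TCP) lies between the finger pads; the fingertips stand 25 mm ahead of it and the grasp point (between the pads) lies 6 mm ahead of it; z points along the fingers, y is the line along which they close (so a half turn about z gives the same grasp; the last joint's range is limited). The gripper opens to 85 mm and grips with 20 to 120 N. Pads are 22 mm wide; open, the fingers measure 114 mm over their backs; the gripper's body (76 mm by 85 mm) begins 54 mm behind the grasp point. The pads swing forward as they close: fully open they stand 13 mm farther back than shut.
Start: joints at [-1.212, 0.469, -0.049, 1.532, 0.024, 1.141, -0.082], TCP at [0.255, 0.625, 0.256] pointing down, gripper open.
Joint ranges: [-2.59, 2.59], [-0.33, 1.99], [-1.39, 1.29], [0.1, 2.45], [-1.04, 4.18], [0.21, 1.99], [-2.66, 2.66]. Speed limits (rad/s): [2.57, 2.57, 3.14, 3.14, 3.14, 3.14, 3.14].

## Interface

Orientations are given as a 3x3 rotation matrix whose columns are the frame's x, y, z axes.
In Python, from rig import * gives the robot as it stands. Calls block until the motion is done:
- movep(position, orientation): joint-space move of the TCP to a pose.
- move_l(position, attitude=None, feed=0.15, until_force=None): straight line of the TCP; attitude=None keeps the orientation; feed is the mean speed in m/s. With until_force (N) it stops when the force on the tool has changed by that much, and returns True; else False.
- move_joints(angles): joint-space move.
- command_gripper(opening, newtons=None): finger opening in m; newtons is the grip in N (None keeps the last); returns when the fingers have stopped.
- sleep(seconds).
- inverse_kinematics(position, orientation): joint angles nearest the present ones, or None.
- sense(): the state.
- camera(name): name is "scene" or "side" or "wrist"; returns (picture, depth): 480x640x3 uint8, red, green, blue; 480x640 float32, m along the optical axis (not along the pixel's ray), 0 where there is no reading.
- camera_params(name): a dict with "K" (3x3 intrinsics, pixels), "position" and "rotation" of the camera in the world; the wrist camera has in their place "tool_from_camera" (4x4, takes a point from camera to tool coordinates, whose origin is the TCP and whose axes are the flange's). Camera axes: x right, y down, z forward; pixel columns grow to the right and rows downward; lengths in m; the calibration is good to about 2 mm. A picture is of the moment at which its call begins: read the wrist's pose just before it. camera_params takes no time and is no camera call.
A pose or a line that the arm cannot do raises Unreachable and nothing moves.
- finish_job(): hands the job in; it is judged then, once.
The state is a dict: "time_s": time; "joint_pos": joint angles; "qd": joint speeds; "joint_efforts": joint torques, N m; "position": TCP position; "tcp_rot": TCP orientation; "wrist_force": force on the tool from outside, world axes, zero at the start; "ft_torque": the same for the moment, N m; "finger_gap": finger opening in m; "gripper_force": force on a finger pad.
Only numpy, scipy, OpenCV 4.12 (cv2) and the standard library are available. Lean on these libraries where they do the work, as an engineer would, in place of code of your own. Each camera call takes 0.05 s, during which the arm holds its last target. There are 200 camera calls.

## Task

Get the cord winder ready to wind: slide the tailstock up to the work and swing its snap hook over, pressing it down until the end ring of the wooden former pushes the sprung gate in and the gate snaps shut behind it. Then draw the tailstock back until the hook bears snugly on the ring, let go, and leave the other things on the table where they are.

Things in the scene. Friction and masses are not known exactly. Their poses are not given: they have to be found in the camera images.
- knob (a point): Centre of the black ball knob, 28 mm wide, on an upright 12 mm steel post on the near side of the tailstock (the smaller green steel carriage). z = 92 mm; post and knob stand free from 60 mm above the table. Take it from above to slide the tailstock. In tailstock axes it is 82 mm in -x and 5 mm in -y from hook_pivot, 58 mm below it.
- hook_pivot (a point): Middle of the pin, 150 mm above the table, on which the snap hook swings at the top of the tailstock. Steel hook: straight 9 mm round spine from the pin, 102 mm overall. With the hook level its frame has y forward along the spine (towards ring and headstock), z up, x the pin. The pin's x direction is that of the whole winder. Pin and hook lie in the vertical plane through the ring's axis.
- hook_mouth (a point): Mouth of the hook, between gate tip and nose, where the ring wire goes in: in hook axes 67 mm ahead of the pin and 26 mm below it when the hook is level. The wire goes in from below as the hook is pressed down on it. Best with the ring bar 65 mm ahead of the pin (level distance), 58 to 71 works. 8 to 12 N pressed on the spine 60 mm from the pin snaps it.
- hook_bowl (a point): Where the ring wire's centre lies when it bears in the hook's round bowl: in hook axes 90.5 mm ahead of the pin and 14.5 mm below. y points forward along the spine, z up at hook value 0. Once snapped in, the wire lies between gate and spine, about 20 to 25 mm short of here until the tailstock is drawn back.
- ring_bar (a point): Centre of the 5 mm wire at the tailstock side of the fixed steel ring (48 mm inside, lying level, 135.5 mm above the table) on the stem of the wooden former held in the headstock. Axes as the winder: y points along the bed from tailstock to headstock, x away from the robot, z up. The headstock with motor and former is clamped, does not move.
- tailstock (a joint): Slide of the tailstock along the winder's bed, m, growing towards the headstock (+y of ring_bar), 0 to 0.20. About 5 N to slide; it stays where it is left. Starts 40 to 165 mm short of its place. Keep clear: the headstock with its motor stands 210 to 390 mm beyond ring_bar in +y, up to 195 mm high; the former's 87 mm ball lies between; the tailstock itself, without the hook, is 162 mm high.
- hook (a joint): Swing of the snap hook about its pin, rad: 0 = level, pointing to the ring; grows as it is lifted; 1.57 = upright; it starts thrown back past upright (1.75 to 2.15). Stiff pin: it stays where it is left, under 2 N at its end moves it. Swing it over from behind to 0.5 or less before pressing on top: pressed while steep, it shoves the tailstock back. When snapped on, with the spine resting on the ring wire, it reads about -0.11; lower stop -0.25.
- gate (a joint): Sprung gate of the hook (6 mm steel finger, 32 mm long, hinged below the spine near the pin, its tip behind the nose), rad: 0 = shut, grows as it is pushed in towards the spine, up to 0.62. It springs shut by itself; 3 to 5 N at the tip opens it.
- spare_ring: Bystander: spare loose steel ring, 58 mm across, lying on the winder's base board.
- screwdriver: Bystander: screwdriver lying on the winder's base board, far side.
- bobbin_a: Bystander: empty wooden bobbin, 75 mm high, on the table. Origin under its foot.
- bobbin_b: Bystander: empty wooden bobbin, 60 mm high, on the table. Origin under its foot.
- bead_tray: Bystander: wooden tray 90 x 150 x 35 mm with three compartments, beyond the winder.
- spare_former: Bystander: spare turned wooden former (ball 87 mm on a stem), lying beyond the winder.
- oil_bottle: Bystander: small plastic oil bottle, 44 mm wide, 110 mm high.
- pen_cup: Bystander: white cup, 72 mm wide, 95 mm high.

How it is judged:
On the way:
1. the ring wire is inside the hook and the gate has snapped shut behind it (y of ring_bar in the frame of hook_bowl between -0.04 and 0.005 m and z of ring_bar in the frame of hook_bowl between -0.01 and 0.012 m and x of ring_bar in the frame of hook_bowl between -0.012 and 0.012 m and value of joint gate below 0.08 rad), for 0.2 s.
At the end, for the whole second after the job is handed in: The ring wire is inside the hook with the gate shut (below 0.08 rad), drawn up snug in the hook's bowl (within 5.5 mm along the hook), tailstock and hook at rest, and every bystander within 30 mm of its first place (all of step 1 and y of ring_bar in the frame of hook_bowl above -0.0055 m and velocity of joint tailstock between -0.01 and 0.01 m/s and velocity of joint hook between -0.1 and 0.1 rad/s and distance of each of spare_ring, screwdriver, bobbin_a, bobbin_b, bead_tray, spare_former, oil_bottle, pen_cup from where it was at the start of the episode below 0.03 m); the robot touches nothing.
It fails at once if a bystander is knocked aside (moved more than 30 mm) (distance of any of spare_ring, screwdriver, bobbin_a, bobbin_b, bead_tray, spare_former, oil_bottle, pen_cup from where it was at the start of the episode above 0.03 m).
It also fails if it takes over 72 s, if anything falls off the work surface, if the arm or the gripper's body presses on something with over 40 N, if the wrist force passes 120 N, or if a joint passes its speed limit or range.

## Working session

There is one attempt and no reset: what is moved stays moved. The work goes in short steps, each a Python script; the robot and the scene stay as the last script left them, time stands still between calls to the robot, and variables do not carry over. Pictures are saved under pics/ and viewed, at most 10 in all, crops included, and the job is handed in when it is done.

```bash
mkdir -p pics; ls; cat > h.py <<'E'
from rig import *
import numpy as np, cv2
def snap(n,f):
    s=sense(); im,d=camera(n); cv2.imwrite('pics/'+f+'.png',im[:,:,::-1]); p=camera_params(n)
    if n=='wrist':
        T=np.eye(4);T[:3,:3]=s['tcp_rot'];T[:3,3]=s['position'];T=T@p['tool_from_camera']
        R,t=T[:3,:3],T[:3,3]
    else: R,t=np.array(p['rotation']),np.array(p['position'])
    np.savez('pics/'+f+'.npz',d=d,K=p['K'],R=R,t=t)
def ray(f,u,v):
    z=np.load('pics/'+f+'.npz'); r=z['R']@np.linalg.inv(z['K'])@[u,v,1.]; return z['t'],r,float(z['d'][int(v),int(u)])
def at(f,u,v): t,r,d=ray(f,u,v); return t+r*d
def atz(f,u,v,h): t,r,d=ray(f,u,v); return t+r*(h-t[2])/r[2]
def proj(f,P):
    z=np.load('pics/'+f+'.npz'); q=z['K']@z['R'].T@(np.array(P)-z['t']); return q[:2]/q[2]
E
python3 - <<'E'
from h import *
snap('scene','a'); snap('side','b')
for n in 'ab':
    z=np.load(f'pics/{n}.npz'); print(z['t'],z['R'].tolist(),z['K'].tolist())
print(sense())
E
```

```text
pics
[1.13014513 0.49318614 0.87251167] [[-0.6969976031024673, 0.4883206551298611, -0.5251069215340423], [0.7170714106861611, 0.47289880412368934, -0.5120305782225739], [-0.001712672173648293, -0.7334232467217876, -0.6797701140253947]] [[502.4957470315837, 0.0, 310.740473920708], [0.0, 502.4957470315837, 248.09238097016095], [0.0, 0.0, 1.0]]
[ 0.20051263 -1.05958529  0.82237845] [[0.9484301021915513, -0.18956322392672656, 0.2540592950305683], [-0.3166525003244406, -0.5298056106294539, 0.786789176961549], [-0.014544252995728204, -0.8266630505109426, -0.5625092582569099]] [[592.5136351986719, 0.0, 313.4333164339224], [0.0, 592.5136351986719, 232.71251875467004], [0.0, 0.0, 1.0]]
{'time_s': 0.1, 'joint_pos': array([-1.21193259,  0.46935912, -0.04856845,  1.53359806,  0.0240743 ,
        1.1410332 , -0.0822897 ]), 'qd': array([-0.00015356, -0.00194048,  0.00032491, -0.00198469,  0.00170941,
        0.00054569,  0.00078126]), 'joint_efforts': array([ 1.61705444e-03, -5.11516821e+01, -4.65754699e-02, -2.38389498e+01,
        1.07746624e-02,  4.36643284e-03, -3.58947059e-07]), 'position': array([0.25503624, 0.62442324, 0.25535738]), 'tcp_rot': array([[-9.25759028e-01,  3.78113499e-01, -6.35043268e-04],
       [ 3.78114029e-01,  9.25757472e-01, -1.69848671e-03],
       [-5.43247027e-05, -1.81250817e-03, -9.99998356e-01]]), 'wrist_force': array([-0.52251588,  0.02380069, -0.10253552]), 'ft_torque': array([-0.01478168,  0.02498487, -0.05462051]), 'gripper_force': 0.0, 'finger_gap': 0.08519406185500764}
```

View pics/a.png

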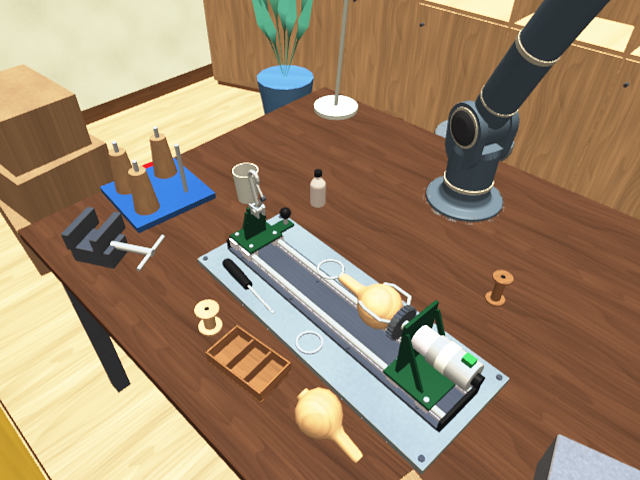

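View pics/b.png

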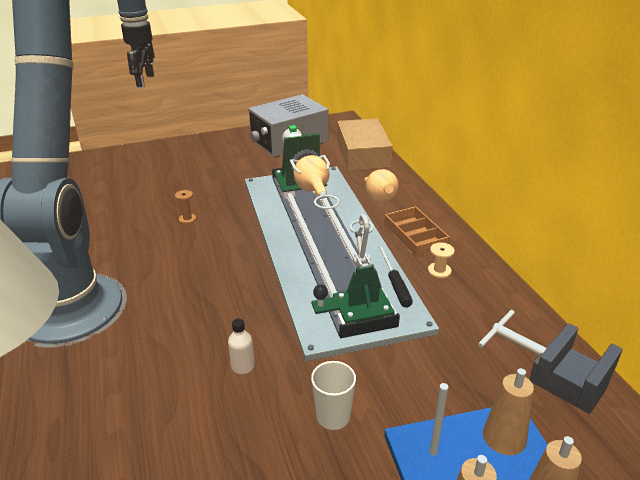

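Scene view: knob at (285,213), ring at (331,269), hook at about (258,190). Side view: knob at (320,291), ring at (327,202), spare ring at about (360,227). I'll triangulate these and enlarge the crops.

```bash
python3 - <<'E'
from h import *
for f,u,v,h in [('a',285,213,.092),('b',320,291,.092),('a',331,269,.1355),('b',327,202,.1355),('a',309,342,.0),('b',360,227,.0),('a',246,170,.095),('a',318,178,.1),('b',333,372,.095),('b',240,330,.1)]:
    print(f,u,v,atz(f,u,v,h).round(4),at(f,u,v).round(4))
a=cv2.imread('pics/a.png')[150:300,220:380]; b=cv2.imread('pics/b.png')[170:350,270:430]
o=np.zeros((540,800,3),np.uint8)
o[:375,:400]=cv2.resize(a,(400,375),interpolation=2);o[:450,400:]=cv2.resize(b,(400,450),interpolation=2)
cv2.imwrite('pics/c.png',o)
E
```

```text
a 285 213 [ 0.48   -0.2294  0.092 ] [ 0.4884 -0.22    0.1021]
b 320 291 [ 0.4794 -0.2303  0.092 ] [ 0.4757 -0.2414  0.1017]
a 331 269 [0.5773 0.0124 0.1355] [ 0.4888 -0.0646  0.0176]
b 327 202 [0.5778 0.0064 0.1355] [0.6289 0.1508 0.0425]
a 309 342 [0.6693 0.038  0.    ] [0.6784 0.047  0.0173]
b 360 227 [0.6895 0.0755 0.    ] [ 0.5595 -0.2263  0.2187]
a 246 170 [ 0.4274 -0.4388  0.095 ] [ 0.411  -0.4605  0.0769]
a 318 178 [ 0.3231 -0.2661  0.1   ] [ 0.3152 -0.2736  0.0924]
b 333 372 [ 0.4318 -0.4336  0.095 ] [ 0.4393 -0.4133  0.0715]
b 240 330 [ 0.3098 -0.293   0.1   ] [ 0.3102 -0.2904  0.0975]
```

View pics/c.png

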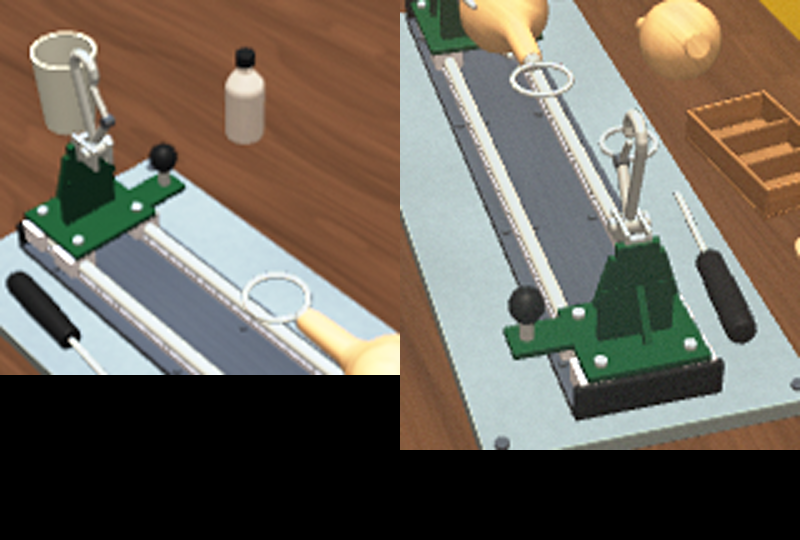

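```bash
cat >> h.py <<'E'
YAW=-0.073
def R0(yaw=None):
    y=YAW if yaw is None else yaw
    Y=np.array([-np.sin(y),np.cos(y),0]); Z=np.array([0,0,-1.]); return np.c_[np.cross(Y,Z),Y,Z]
E
python3 - <<'E'
from h import *
p=sense()['position']; move_l([p[0],p[1],.40])
movep([.52,-.12,.42],R0())
snap('wrist','d'); s=sense(); print(s['time_s'],s['position'],s['joint_pos'])
z=np.load('pics/d.npz');print(z['t'],z['R'])
E
```

```text
4.0417 [ 0.52034827 -0.11906918  0.41985323] [-0.56012944  0.14747126  0.82070276  1.65772905 -0.10950132  1.38426344
  1.77501789]
[ 0.43527261 -0.11295152  0.53683963] [[ 7.08587762e-02  9.42047350e-01  3.27911306e-01]
 [ 9.97486030e-01 -6.66542244e-02 -2.40589567e-02]
 [-8.08002619e-04  3.28791736e-01 -9.44402108e-01]]
```

View pics/d.png

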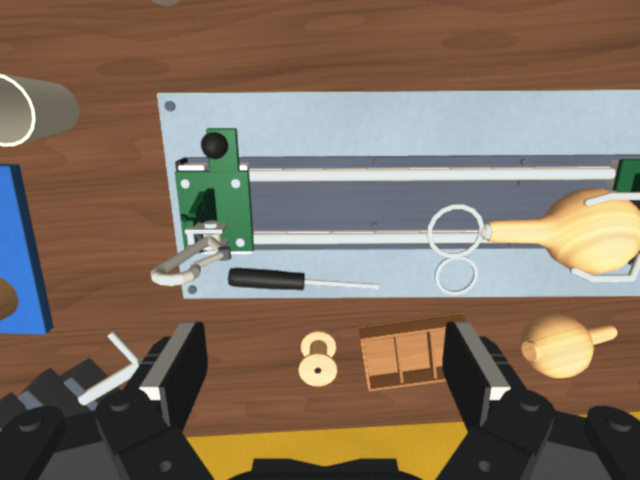

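Wrist view: knob (214,146), ring centre (456,231), its tailstock-side wire (430,231), upper rail from (250,174) to (614,174), pin around (207,230).

```bash
python3 - <<'E'
from h import *
im=cv2.imread('pics/d.png')
print('knob',atz('d',214,146,.092))
for q in [(456,231),(430.5,231),(482,231)]: print('ring',q,atz('d',*q,.1355))
# bed line: board top edge & rail edge fits
g=cv2.cvtColor(im,cv2.COLOR_BGR2GRAY).astype(float)
for v0,v1,h in [(85,100,.012),(165,190,.045)]:
    us=np.arange(265,600,5); gr=np.diff(cv2.GaussianBlur(g,(5,5),0)[v0:v1],axis=0)
    vs=[v0+.5+np.argmax(gr[:,u]) for u in us]
    P=np.array([atz('d',u,v,h) for u,v in zip(us,vs)]); 
    k=np.polyfit(P[:,1],P[:,0],1); r=P[:,0]-np.polyval(k,P[:,1]); m=abs(r)<.003;k=np.polyfit(P[m,1],P[m,0],1); print('slope dx/dy',k,m.sum(),len(us),np.median(vs))
print('pin',atz('d',207,232,.15))
E
```

```text
knob [ 0.47935292 -0.23246559  0.092     ]
ring (456, 231) [0.5760923  0.00995305 0.1355    ]
ring (430.5, 231) [ 0.57427313 -0.01575209  0.1355    ]
ring (482, 231) [0.57794695 0.03615947 0.1355    ]
slope dx/dy [0.06512632 0.44092335] 67 67 90.5
slope dx/dy [0.06438106 0.52615625] 67 67 167.5
pin [ 0.55489232 -0.23669962  0.15      ]
```

```bash
cat >> h.py <<'E'
YAW=-0.065
X=np.array([np.cos(YAW),np.sin(YAW),0]); Y=np.array([-np.sin(YAW),np.cos(YAW),0]); RB=np.array([.5745,-.0162,.1355])
E
python3 - <<'E'
from h import *
k=np.array([.4795,-.2315,.097])
movep(k+[0,0,.10],R0()); move_l(k,feed=.1)
print(sense()['wrist_force'],sense()['time_s'])
command_gripper(0.02,40)
s=sense();print(s['finger_gap'],s['gripper_force'],s['wrist_force'])
g=RB-.070*Y-.082*X; g[2]=.097
# keep along-bed motion: lateral from the grasp
g=k+((g-k)@Y)*Y; print(g)
move_l(g,feed=.07)
s=sense();print(s['position'],s['wrist_force'],s['time_s'],s['finger_gap'])
command_gripper(0.085); move_l(g+[0,0,.20],feed=.25)
q=RB-.15*Y; q[2]=.40
movep(q-.06*X,R0()); snap('wrist','e'); print(sense()['time_s'])
E
```

```text
[ 0.29651872 -0.91205627 -0.11122693] 6.1833
0.025553349516265988 39.13238737732172 [-0.9265382   0.66001514  4.78883366]
[ 0.48930913 -0.08080292  0.097     ]
[ 0.48936316 -0.08235338  0.09739599] [-1.763111   -4.73457156  5.76013065] 9.075 0.02586687695247158
11.275
```

View pics/e.png

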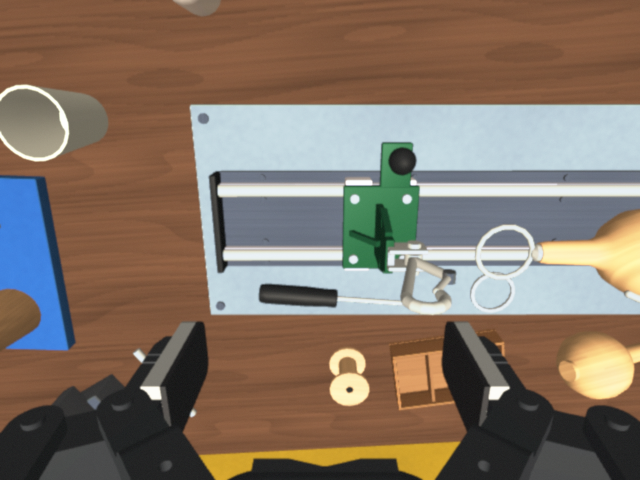

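Wrist view: the tailstock has moved, knob at (402,160), ring centre (505,251), ring bar at (478,251), hook now about upright or leaning back, pin about (407,250).

```bash
python3 - <<'E'
from h import *
k=atz('e',402,160.5,.092); c=atz('e',505.5,251.5,.1355); b=atz('e',478,251,.1355)
print(k,c,b,(c-k)@Y-.0265-.005,(b-k)@Y-.005,(c-k)@X)
print('hook tip pts',[ (at('e',u,v)).round(3) for u,v in [(425,306),(411,285),(444,300),(408,262)]])
E
```

```text
[ 0.48784047 -0.08262936  0.092     ] [0.57561479 0.00989998 0.1355    ] [ 0.57334769 -0.01683254  0.1355    ] 0.06653525918260307 0.0662119312401194 0.0815787934026226
hook tip pts [array([ 0.567, -0.094,  0.249]), array([ 0.566, -0.098,  0.217]), array([ 0.566, -0.079,  0.244]), array([ 0.567, -0.091,  0.168])]
```

```bash
cat >> h.py <<'E'
P=np.array([.570,-.083,.15])
def tip(y,z): return P+y*Y+np.array([0,0,z+.025])
E
python3 - <<'E'
from h import *
command_gripper(0,30)
movep(tip(-.12,.16),R0()); move_l(tip(-.12,.06),feed=.2)
f0=sense()['wrist_force']
move_l(tip(-.019,.062),feed=.07)
for th in np.arange(1.5,.24,-.15):
    r=.065; c=np.array([np.cos(th),np.sin(th)])*r+.0045*np.array([-np.sin(th),np.cos(th)])
    move_l(tip(c[0]-.0145,c[1]),feed=.07)
    print(round(th,2),(sense()['wrist_force']-f0).round(1))
s=sense(); print(s['time_s'],s['position'],s['finger_gap'])
p=s['position']; move_l(p+[0,0,.05]-.0*Y,feed=.2)
snap('scene','f'); snap('side','g'); 
a=cv2.imread('pics/f.png')[180:320,240:400]; b=cv2.imread('pics/g.png')[130:290,250:410]
cv2.imwrite('pics/fg.png',np.hstack([cv2.resize(a,(400,350),interpolation=2),cv2.resize(b,(400,400),interpolation=2)[:350]]))
E
```

```text
1.5 [-0.2 -0.6  1. ]
1.35 [-1.  -0.2  0.5]
1.2 [-0.9 -0.3 -0.8]
1.05 [-0.6 -0.4 -0.6]
0.9 [-1.6 -0.2 -0.5]
0.75 [-0.5 -0.5 -0.2]
0.6 [-1.1 -0.4  0.5]
0.45 [-0.8  0.  -0.6]
0.3 [-0.1  0.7 -0.3]
17.3333 [ 0.57270129 -0.03643865  0.19790829] 0.00017889050193114033
```

View pics/fg.png

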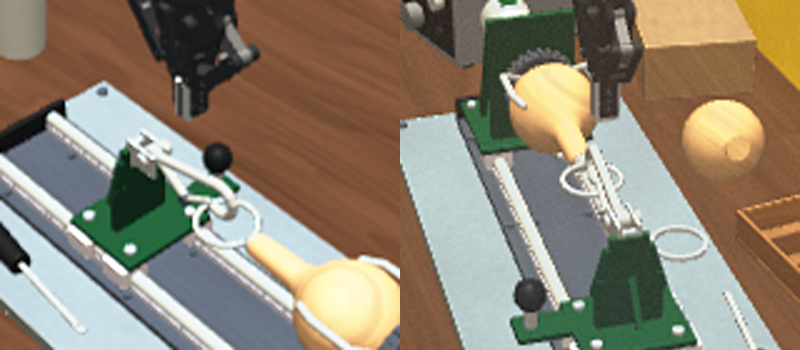

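The hook has swung over, and its nose sits above the ring. Next I press it down.

```bash
python3 - <<'E'
from h import *
move_l(tip(.058,.045),feed=.15)
f0=sense()['wrist_force']
hit=move_l(tip(.058,-.008),feed=.02,until_force=16)
s=sense(); print(hit,s['time_s'],s['position'][2]-.175,s['wrist_force']-f0)
z=s['position']
if not hit: print('no stop')
move_l(np.array([z[0],z[1],.26]),feed=.2)
q=RB-.12*Y-.05*X; q[2]=.36
movep(q,R0()); snap('scene','h'); snap('side','i'); snap('wrist','j'); print(sense()['time_s'])
a=cv2.imread('pics/h.png')[180:320,240:400]; b=cv2.imread('pics/i.png')[130:290,250:410]; c=cv2.imread('pics/j.png')[180:330,360:560]
o=np.zeros((600,800,3),np.uint8); o[:350,:400]=cv2.resize(a,(400,350),interpolation=2); o[:400,400:]=cv2.resize(b,(400,400),interpolation=2);o[350:,:330]=cv2.resize(c,(330,250))
cv2.imwrite('pics/hij.png',o)
E
```

```text
True 20.325 -0.002386010456312565 [-1.84692972 -0.28962388  7.93014456]
21.7417
```

View pics/hij.png

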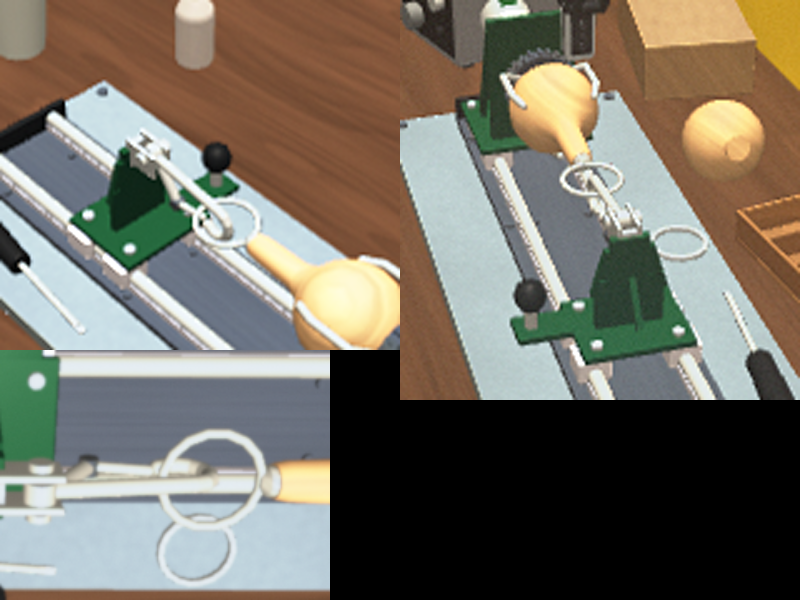

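The spine stopped 2 mm below pin height, as expected for a snapped-on hook, and the wrist view shows the wire under the spine. Next I draw the tailstock back.

```bash
python3 - <<'E'
from h import *
command_gripper(.085)
k=P-.082*X-.005*Y; k[2]=.097
movep(k+[0,0,.12],R0()); move_l(k,feed=.1)
command_gripper(.02,40)
s=sense(); p0=s['position']; f0=s['wrist_force']; print(f0)
hit=move_l(p0-.034*Y,feed=.02,until_force=16)
s=sense(); print(hit,(s['position']-p0)@Y,s['wrist_force']-f0,s['time_s'])
sleep(.3); s=sense(); print((s['position']-p0)@Y,s['wrist_force']-f0)
command_gripper(.085); move_l(s['position']+[0,0,.2],feed=.2)
q=RB-.12*Y-.05*X; q[2]=.36
movep(q,R0()); snap('scene','k'); snap('side','l'); snap('wrist','m'); print(sense()['time_s'])
a=cv2.imread('pics/k.png')[180:320,240:400]; b=cv2.imread('pics/l.png')[130:290,250:410]; c=cv2.imread('pics/m.png')[150:350,330:560]
o=np.zeros((600,800,3),np.uint8); o[:300,:343]=cv2.resize(a,(343,300),interpolation=2); o[:400,400:]=cv2.resize(b,(400,400),interpolation=2);o[300:,:345]=cv2.resize(c,(345,300))
cv2.imwrite('pics/klm.png',o)
E
```

```text
[-1.60945423  0.28753159  5.21844583]
True -0.022544921860162208 [0.18579623 2.0352047  0.13613056] 26.4083
-0.022507806606291324 [ 0.91103973  0.67461386 -0.80809878]
29.0167
```

View pics/klm.png

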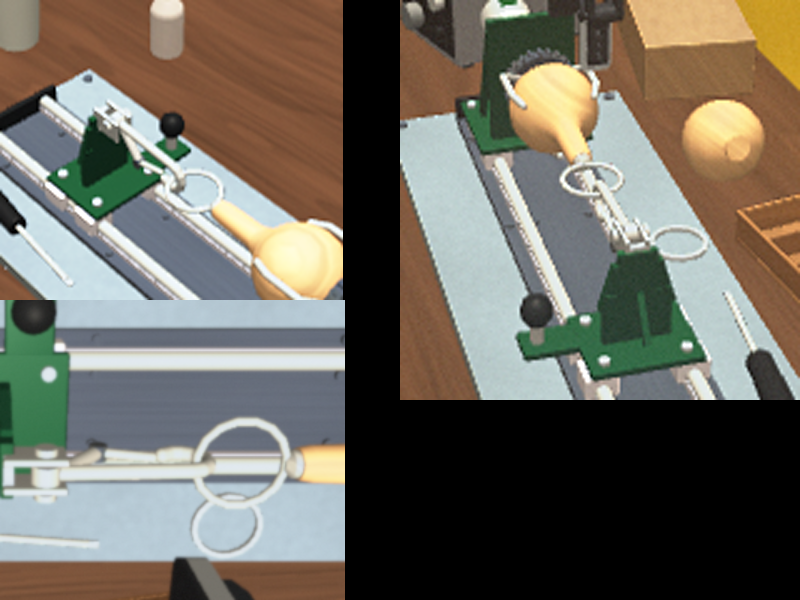

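The draw-back stopped on contact after 22.5 mm. That puts the pin about 89 mm from the bar, where the bowl should bear on it (88 to 90 mm). The pictures show the hook end on the ring wire and the gripper well clear.

```bash
python3 -c "
from h import *
print(finish_job())"
```

```text
the job is handed in; nothing more can be done
None
```

The job is handed in at about 29 s: the hook is snapped over the ring and drawn back snug, the gripper is clear and no bystander was touched; the judge's result was not shown, and I inferred the gate being shut from the images and the hook's height, not a direct reading.

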